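# Pack the lightened aluminium corner plates into their tray

### The arm

A 6-joint arm with a two-finger parallel gripper is mounted at the origin on a cart in front of the work surface, level with it; the furniture and walls round the work are solid. World frame = base frame: x ahead of the robot, y to its left, z up, the work surface at z = 0. Lengths are in m, angles in degrees, forces in N, time in s.
With the tool pointing down it reaches from about 0.375 to 0.975 m from the base axis. Payload 3.8 kg.
Tool frame: the origin (TCP) lies midway between the tips of the shut fingers; the grasp point (between the pads) lies 19 mm behind it; z points along the fingers, y is the line along which they close (so a half turn about z gives the same grasp; the last joint's range is limited). The gripper opens to 88 mm and grips with 3 to 60 N. Pads are 18 mm wide; open, the fingers measure 123 mm over their backs; the gripper's body (75 mm by 187 mm) begins 45 mm behind the grasp point.
Start: joints at [-75.739, 15.12, 91.902, -0, 72.978, -2.114], TCP at [0.19, -0.648, 0.239] pointing down, gripper open.
Joint ranges: [-150.88, 150.88], [-54.13, 125.18], [17.81, 147.31], [-75.09, 255.09], [0, 152.58], [-146.25, 146.25]. Speed limits (degrees/s): [147.25, 147.25, 180, 180, 180, 180].

### API

Orientations are given as a 3x3 rotation matrix whose columns are the frame's x, y, z axes.
In Python, from plant import bot gives the robot as it stands. Calls block until the motion is done:
- bot.goto(position, orientation): joint-space move of the TCP to a pose.
- bot.movel(position, max_speed=0.15, rotation=None, until_force=None): straight line of the TCP; rotation=None keeps the orientation; max_speed is the mean speed in m/s. With until_force (N) it stops when the force on the tool has changed by that much, and returns True; else False.
- bot.set_joints(angles): joint-space move.
- bot.move_gripper(opening, squeeze=None): opening from 0.0 (shut) to 1.0 (fully open); squeeze is the grip in N (None keeps the last); returns when the fingers have stopped.
- bot.dwell(seconds).
- bot.inverse_kinematics(position, orientation): joint angles nearest the present ones, or None.
- bot.state(): the state.
- bot.camera(name): name is "scene" or "top" or "wrist"; returns a dict with "pixels" (400x640x3 uint8, red, green, blue), "range_z" (400x640 float32, m along the optical axis (not along the pixel's ray), 0 where there is no reading), "camera_matrix" (3x3 intrinsics, pixels), "pose" (4x4, takes a point from camera to world coordinates). Camera axes: x right, y down, z forward; pixel columns grow to the right and rows downward; lengths in m; the calibration is good to about 2 mm. A picture is of the moment at which its call begins.
A pose or a line that the arm cannot do raises bot.MotionError and nothing moves.
- bot.hand_in(): hands the job in; it is judged then, once.
The state is a dict: "t": time; "q": joint angles; "joint_vel": joint speeds; "effort": joint torques, N m; "ee_pos": TCP position; "tcp_rot": TCP orientation; "ft_force": force on the tool from outside, world axes, zero at the start; "ft_torque": the same for the moment, N m; "finger_gap": opening from 0.0 (shut) to 1.0 (fully open); "gripper_force": force on a finger pad.
Only numpy, scipy, OpenCV 4.12 (cv2) and the standard library are available. Lean on these libraries where they do the work, as an engineer would, in place of code of your own. Each camera call takes 0.05 s, during which the arm holds its last target. There are 200 camera calls.

### The job

Put the three aluminium plates away in the open wooden tray so that all three lie flat on its floor, side by side and none on top of another or on the rim; they only just fit, together filling the tray. The big L-shaped plate has been pushed under the low shelf with just its solid end sticking out, and the small L-shaped plate lies on top of the straight one. Leave the other things on the bench where they are.

Things in the scene. Friction and masses are not known exactly. Their poses are not given: they have to be found in the camera images.
- tray: Open square plywood tray, fixed. Outside 203 x 203 mm, walls 10 mm thick, 27 mm high; inside 183 x 183 mm. Origin: centre of its underside, at bench height; x and y along its sides. Its grey floor, 5 mm above the bench, holds 3 x 3 grid squares of 60 mm, centred at -60, 0, +60 mm in x and y: so placed, plates have 3 mm gaps to walls and each other, no room for a finger.
- low_shelf: Low wooden shelf, fixed: board 120 mm deep (x), 176 mm wide (y), its underside 21 and top 36 mm above the bench, on runners at its y ends that leave a slot 134 mm wide, open at front and back. Origin: on the bench under the middle of its front edge; -x points out of the slot, towards the robot. On it are fixed a sanding block and a roll of black tape, up to 67 mm above the bench.
- big_plate: Largest aluminium plate, 12 mm thick, 0.26 kg: an L of four 60 mm grid squares less 1.5 mm all round. Origin: underside, centre of the corner square; long arm along +x (squares centred at x = 0, 60, 120 mm; end at 148.5), foot along +y (square at y = 60). Starts flat on the bench under the low shelf, 62 to 75 mm of the long arm's end sticking out. Centre of mass near x = 57, y = 11 mm.
- big_plate_end (a point): Centre of the underside of the big plate's end square, the end that sticks out (x = 120 mm, y = 0 in its frame, axes as the plate's): solid but for bolt holes, 57 mm wide along y, its end 28.5 mm further along x. Slides freely when pulled.
- big_plate_web (a point): Underside, middle of a web of the big plate (x = 30 mm, y = 0 in its frame, axes as the plate's): 12 mm wide along x, 36 mm along y, between two windows right through the plate, 36 mm wide (y), from x = -18 to 24 and 36 to 82 mm of the plate's frame; the fingers go in there. The foot has a window too: x = -18 to 18, y = 36 to 78 mm.
- small_plate: Small L-shaped aluminium plate, 12 mm thick, 0.17 kg: three grid squares less 1.5 mm all round. Origin: underside, centre of the corner square; arms along +x and +y (squares centred at x = 60 or y = 60 mm, ends at 88.5). Windows 36 mm wide and 42 long in each square leave webs 12 mm wide at x = 30, y = 0 and at x = 0, y = 30 mm, for the fingers. Starts flat on top of the straight plate.
- straight_plate: Straight aluminium plate, two grid squares less 1.5 mm all round: 117 (x) x 57 (y) x 12 mm, 0.12 kg. Origin: underside, centre. One window, 96 x 36 mm, leaves a rim 10.5 mm wide all round, to be held with one finger in the window and one outside. Starts on the bench under the small L-shaped plate.
- wood_block: Bystander: wood offcut 50 x 70 x 22 mm (x, y, z), lying close beside the straight plate. Origin: centre of its underside.
- spray_can: Bystander: upright white aerosol can with yellow cap, 54 mm across, 197 mm high. Origin: centre of its underside.
- pliers: Bystander: blue-handled pliers lying flat, 64 x 194 x 16 mm (x, y, z). Origin: centre of its underside.
- glue_bottle: Bystander: upright amber wood-glue bottle, 42 x 55 mm, 160 mm high. Origin: centre of its underside.
- masking_tape: Bystander: roll of masking tape lying flat, 105 mm across, 25 mm high. Origin: centre of its underside.
- screwdriver: Bystander: yellow-handled screwdriver lying on the bench, 25 x 169 x 24 mm, along its y. Origin: centre of its underside.
- tape_measure: Bystander: yellow tape measure, 41 x 86 x 66 mm. Origin: centre of its underside.

How it is judged:
By the outcome, as a careful person would: the job done as asked, in the order asked, and still so for the second after the job is handed in, with the robot touching nothing.
It also fails if it takes over 72 s, if anything falls off the work surface, if the arm or the gripper's body presses on something with over 40 N, if the wrist force passes 120 N, or if a joint passes its speed limit or range.

## Working session

There is one attempt and no reset: what is moved stays moved. The work goes in short steps, each a Python script; the robot and the scene stay as the last script left them, time stands still between calls to the robot, and variables do not carry over. Pictures are saved under pics/ and viewed, at most 10 in all, crops included, and the job is handed in when it is done.

```bash
ls; mkdir -p pics; python3 - <<'E'
from plant import bot
import cv2,numpy as np
for n in("top","scene"):
    c=bot.camera(n); cv2.imwrite(f"pics/{n}0.png",c["pixels"][:,:,::-1]); np.savez(f"{n}0.npz",**c)
    print(n,c["camera_matrix"].round(1).tolist(),c["pose"].round(3).tolist())
print(bot.state()["t"])
E
```

```text
pics
top [[424.7, 0.0, 316.3], [0.0, 424.7, 190.5], [0.0, 0.0, 1.0]] [[0.016, -0.99, 0.14, 0.372], [-1.0, -0.012, 0.024, 0.055], [-0.022, -0.141, -0.99, 1.258], [0.0, 0.0, 0.0, 1.0]]
scene [[468.1, 0.0, 323.3], [0.0, 468.1, 204.5], [0.0, 0.0, 1.0]] [[-0.478, -0.515, 0.712, -0.461], [-0.879, 0.282, -0.385, 0.616], [-0.003, -0.81, -0.587, 0.886], [0.0, 0.0, 0.0, 1.0]]
0.1
```

View pics/top0.png

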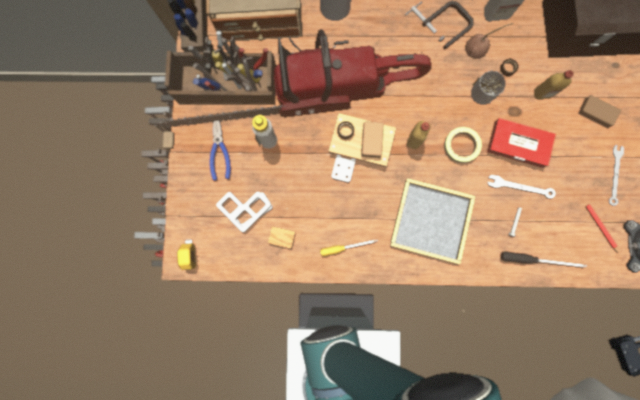

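View pics/scene0.png

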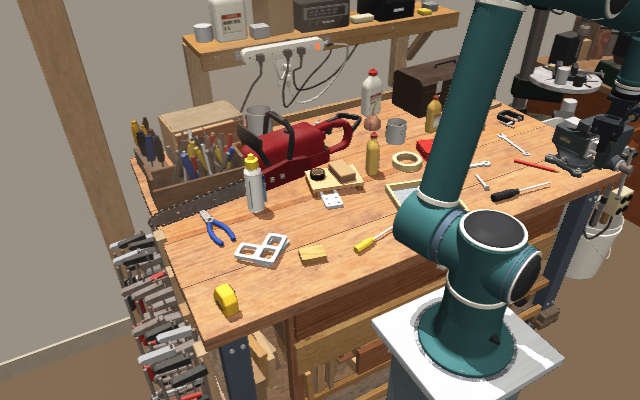

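The top view shows the tray at (432,220), the shelf at (362,140) with the big plate's end at (343,168), and the small L on the straight plate at (244,210). The wood block is at (281,238), the screwdriver at (348,247) and the can at (263,132). I'll back-project these points for coarse positions, then look closer with the wrist camera.

```bash
cat > h.py <<'E'
import numpy as np,cv2
def back(c,u,v):
    K,T=c["camera_matrix"],c["pose"]; z=c["range_z"][v,u]
    return (T@np.r_[np.linalg.inv(K)@[u,v,1]*z,1])[:3]
def cloud(c):
    K,T=c["camera_matrix"],c["pose"]; v,u=np.mgrid[:400,:640]; z=c["range_z"]
    P=np.stack([(u-K[0,2])/K[0,0]*z,(v-K[1,2])/K[1,1]*z,z],-1)
    return P@T[:3,:3].T+T[:3,3]
def ortho(c,h,ctr,half,res=0.0005):
    """picture rectified on the plane z=h: row = -x, col = -y (x up, y left)"""
    K,T=c["camera_matrix"],c["pose"]; R=T[:3,:3].T; t=-R@T[:3,3]
    A=np.array([[0,-res,ctr[0]+half],[-res,0,ctr[1]+half],[0,0,h],[0,0,1]])
    H=K@np.c_[R,t]@A; n=int(2*half/res)
    return cv2.warpPerspective(c["pixels"],H,(n,n),flags=cv2.INTER_LINEAR|cv2.WARP_INVERSE_MAP)
def down(a):
    "tool down, tool y axis at angle a (deg) from world x"
    a=np.radians(a); y=np.array([np.cos(a),np.sin(a),0]); z=np.array([0,0,-1.]); return np.c_[np.cross(y,z),y,z]
E
python3 - <<'E'
from h import *
from plant import bot
c=dict(np.load("top0.npz"))
for n,u,v in [("tray floor",432,220),("trayTL",409,181),("trayTR",473,196),("trayBR",461,262),("trayBL",393,246),("end",343,168),("shelfFL",331,155),("shelfFR",390,164),("shelfBL",337,117),("small",244,228),("smallL",221,207),("smallR",268,205),("block",281,238),("sdrv",332,251),("sdrvtip",374,241),("can",262,122),("glue",424,127),("tape",463,130),("pliers",228,178),("bench",300,200),("measure",186,255)]: print(n,back(c,u,v).round(3))
w=bot.camera("wrist"); s=bot.state()
R=s["tcp_rot"]; print(w["camera_matrix"].round(1).tolist()); print("cam in tool",(R.T@(w["pose"][:3,3]-s["ee_pos"])).round(4),(R.T@w["pose"][:3,:3]).round(3).tolist(), R.round(2).tolist())
for p,a in [((.47,.25,.3),0),((.47,.0,.3),0),((.47,-.25,.3),0),((.47,.25,.3),90),((.47,-.25,.3),90)]:
    q=bot.inverse_kinematics(np.array(p),down(a)); print(p,a,None if q is None else np.round(q))
E
```

```text
tray floor [ 0.467 -0.257  0.001]
trayTL [ 0.578 -0.186  0.029]
trayTR [ 0.537 -0.371  0.023]
trayBR [ 0.346 -0.338  0.001]
trayBL [ 0.389 -0.139  0.021]
end [0.617 0.006 0.013]
shelfFL [0.659 0.042 0.001]
shelfFR [ 0.634 -0.136 -0.003]
shelfBL [ 0.779  0.025 -0.001]
small [0.434 0.293 0.027]
smallL [0.495 0.363 0.026]
smallR [0.502 0.225 0.024]
block [0.407 0.185 0.023]
sdrv [0.372 0.037 0.029]
sdrvtip [ 0.403 -0.085  0.012]
can [0.703 0.225 0.188]
glue [ 0.702 -0.202  0.157]
tape [ 0.735 -0.349  0.022]
pliers [0.584 0.35  0.009]
bench [ 0.521  0.133 -0.001]
measure [0.355 0.445 0.066]
[[340.2, 0.0, 325.3], [0.0, 340.2, 196.9], [0.0, 0.0, 1.0]]
cam in tool [ 0.0693 -0.0017 -0.1451] [[0.001, -0.962, -0.275], [1.0, 0.001, -0.0], [0.0, -0.275, 0.962]] [[0.96, 0.28, -0.0], [0.28, -0.96, 0.0], [0.0, -0.0, -1.0]]
(0.47, 0.25, 0.3) 0 [ 25.  -2. 105.  -0.  78.  25.]
(0.47, 0.0, 0.3) 0 [ -3. -10. 111.  -0.  78.  -3.]
(0.47, -0.25, 0.3) 0 [-31.  -2. 105.  -0.  78. -31.]
(0.47, 0.25, 0.3) 90 [ 25.  -2. 105.  -0.  78. -65.]
(0.47, -0.25, 0.3) 90 [ -31.   -2.  105.   -0.   78. -121.]
```

```bash
python3 - <<'E'
from h import *
from plant import bot
for i,(p,a) in enumerate([((.47,-.25,.17),0),((.44,-.28,.17),0),((.56,0.0,.17),90),((.53,0.02,.17),90),((.46,.28,.17),0),((.50,.26,.17),0)]):
    bot.goto(np.array(p),down(a)); c=bot.camera("wrist"); np.savez(f"w{i}.npz",**c)
print(bot.state()["t"])
im=[]
for i,ctr,h in [(0,(.465,-.26),.027),(2,(.58,0.0),.012),(4,(.48,.29),.024)]:
    c=dict(np.load(f"w{i}.npz")); im.append(cv2.resize(ortho(c,h,ctr,.13),(400,400)))
im.append(cv2.resize(dict(np.load("w4.npz"))["pixels"],(400,250)))
im[3]=cv2.copyMakeBorder(im[3],0,50,0,0,cv2.BORDER_CONSTANT)
o=np.full((600,800,3),0,np.uint8)
for k in range(4):
    r,cc=divmod(k,2); o[r*300:r*300+300,cc*400:cc*400+300]=cv2.resize(im[k],(300,300)) if k<3 else cv2.resize(im[k],(300,300))
cv2.imwrite("pics/w.png",o[:,:,::-1])
E
```

```text
6.0667
```

View pics/w.png

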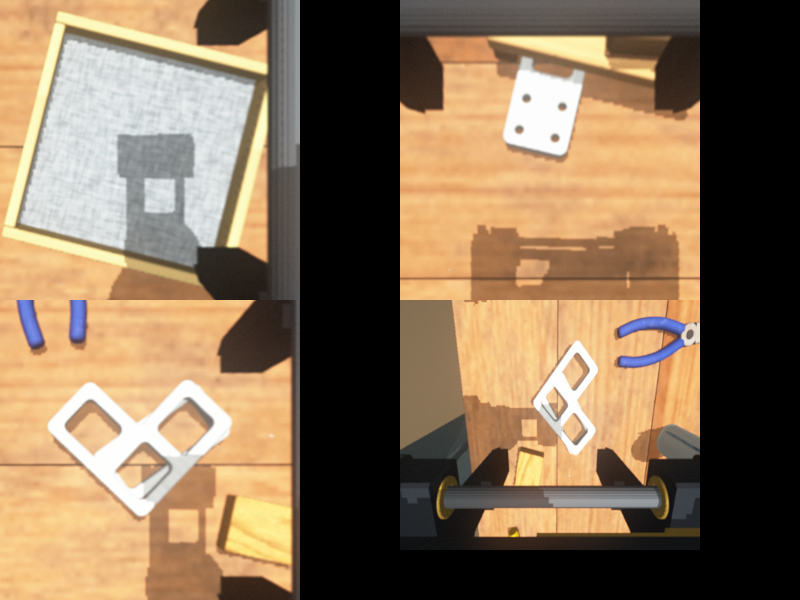

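The ortho views show the tray rotated by about -15°, the big plate's end pointing at the robot at (540,110), and the small L with its corner at (142,465) and its arms up-left and up-right. Next I'll fit the models to the edges in both views, with height as a free parameter.

```bash
cat >> h.py <<'E'
from scipy.optimize import least_squares
def seg(a,b,n=40,m=.006):
    a,b=np.array(a)/1e3,np.array(b)/1e3; L=np.linalg.norm(b-a); s=np.linspace(m/L,1-m/L,n)[:,None]; return a+(b-a)*s
def poly(p): return np.vstack([seg(p[i],p[(i+1)%len(p)]) for i in range(len(p))])
def rect(x0,x1,y0,y1): return poly([(x0,y0),(x1,y0),(x1,y1),(x0,y1)])
TRAY=np.vstack([rect(-91.5,91.5,-91.5,91.5),rect(-101.5,101.5,-101.5,101.5)])
END=np.vstack([seg((85,-28.5),(148.5,-28.5)),seg((148.5,-28.5),(148.5,28.5)),seg((148.5,28.5),(85,28.5))])
SMALL=np.vstack([poly([(-28.5,-28.5),(88.5,-28.5),(88.5,28.5),(28.5,28.5),(28.5,88.5),(-28.5,88.5)]),rect(36,78,-18,18),rect(-18,18,36,78)])
BIG=np.vstack([poly([(-28.5,-28.5),(148.5,-28.5),(148.5,28.5),(28.5,28.5),(28.5,88.5),(-28.5,88.5)]),rect(36,82,-18,18),rect(-18,18,36,78)])
STR=np.vstack([rect(-58.5,58.5,-28.5,28.5),rect(-48,48,-18,18)])
def fit(cams,M,p0,fz=True,wide=True):
    """edges of model M at height z fitted in several views: x,y,yaw(deg),z"""
    D=[]
    for c in cams:
        e=cv2.Canny(cv2.GaussianBlur(cv2.cvtColor(c["pixels"],cv2.COLOR_RGB2GRAY),(3,3),0),40,110)
        D.append((c,cv2.distanceTransform(255-e,cv2.DIST_L2,5)))
    def res(p,cap):
        a=np.radians(p[2]); R=np.array([[np.cos(a),-np.sin(a)],[np.sin(a),np.cos(a)]])
        P=np.c_[M@R.T+p[:2],np.full(len(M),p[3])]; o=[]
        for c,d in D:
            q=(P-c["pose"][:3,3])@c["pose"][:3,:3]@c["camera_matrix"].T; q=(q[:,:2]/q[:,2:]).astype(np.float32)
            o.append(cv2.remap(d,q[:,:1],q[:,1:],cv2.INTER_LINEAR,borderValue=cap)[:,0])
        return np.minimum(np.concatenate(o),cap)
    p=np.array(p0,float)
    if wide:
        for st,n in ((.004,4),(.0015,3)):
            g=np.arange(-n,n+1)
            p=min((p+[i*st,j*st,k*st*500,0] for i in g for j in g for k in g),key=lambda q:res(q,8).sum())
    sc=np.array([.001,.001,.5,.001])
    f=lambda s:res(p+s*sc*[1,1,1,fz],4)
    r=least_squares(f,np.zeros(4),loss="soft_l1",f_scale=.5,diff_step=1e-2,x_scale=1) if 0 else None
    from scipy.optimize import minimize
    r=minimize(lambda s:res(p+s*sc*[1,1,1,fz],3).mean(),np.zeros(4),method="Nelder-Mead",options=dict(initial_simplex=np.vstack([np.zeros(4),2*np.eye(4)]),maxiter=800,xatol=.01,fatol=1e-4))
    return p+r.x*sc*[1,1,1,fz],r.fun
E
sed -i '/diff_step/d;/import least_squares/d' h.py
python3 - <<'E'
from h import *
W=[dict(np.load(f"w{i}.npz")) for i in range(6)]
def show(n,cs,M,p0):
    for g in (cs,cs[:1],cs[1:]):
        p,s=fit(g,M,p0,fz=len(g)>1); print(n,p.round(4),round(s,2))
show("tray",W[:2],TRAY,(.465,-.26,-15,.027))
show("end",W[2:4],END,(.695,-.005,172,.012))
show("small",W[4:],SMALL,(.467,.299,-45,.024))
for n,i,(u) in (("t",0,(.465,-.26)),("e",2,(.605,.005)),("s",4,(.51,.337))):
    P=cloud(W[i]); m=np.hypot(P[...,0]-u[0],P[...,1]-u[1])<.012; print(n,np.percentile(P[m][:,2],[5,50,95]).round(4))
E
```

```text
tray [  0.4637  -0.2534 -14.0904   0.0248] 0.57
tray [  0.4635  -0.2532 -14.2515   0.027 ] 0.88
tray [  0.4629  -0.2532 -13.8688   0.027 ] 0.95
end [ 7.196000e-01 -1.740000e-02  1.670032e+02  1.100000e-02] 0.51
end [ 7.198000e-01 -1.770000e-02  1.669185e+02  1.200000e-02] 0.39
end [ 7.183000e-01 -1.770000e-02  1.667372e+02  1.200000e-02] 0.42
small [ 4.60300e-01  2.98000e-01 -4.36651e+01  2.33000e-02] 0.47
small [ 4.60200e-01  2.98200e-01 -4.36011e+01  2.40000e-02] 0.47
small [ 4.60200e-01  2.98000e-01 -4.37152e+01  2.40000e-02] 0.46
t [0.0036 0.0047 0.0058]
e [0.01   0.011  0.0122]
s [-0.0023 -0.001   0.0229]
```

```bash
python3 - <<'E'
from h import *
from plant import bot
p=np.array([.48,.298,.17])
for i,a in ((6,-43.7),(7,136.3)):
    R=down(a); bot.goto(p-.02*R[:,0],R); c=bot.camera("wrist"); np.savez(f"w{i}.npz",**c)
    print(a,*[(x.round(4) if n==0 else round(x,2)) for n,x in enumerate(fit([c],SMALL,(.4603,.298,-43.7,.0235),fz=False))])
print(bot.state()["t"])
c=dict(np.load("top0.npz")); print(fit([c],SMALL,(.4603,.298,-43.7,.024),fz=False),fit([c],TRAY,(.4635,-.2532,-14.1,.027),fz=False))
E
```

```text
-43.7 [ 4.60200e-01  2.97700e-01 -4.35412e+01  2.35000e-02] 0.4
136.3 [ 4.60100e-01  2.97900e-01 -4.35315e+01  2.35000e-02] 0.55
9.6083
(array([ 4.62282830e-01,  2.97991764e-01, -4.36689320e+01,  2.40000000e-02]), np.float64(0.2681712806224823)) (array([  0.46473051,  -0.2530991 , -14.35840279,   0.027     ]), np.float64(0.27251219749450684))
```

```bash
cat >> h.py <<'E'
TR=np.array([.4635,-.2533,-14.1])
def at(pose,xy):
    "point xy (mm) of a frame (x,y,yaw) in the world"
    a=np.radians(pose[2]); return np.array(pose[:2])+np.array([[np.cos(a),-np.sin(a)],[np.sin(a),np.cos(a)]])@np.array(xy)/1e3
def pick(bot,xy,a,z,gap=.036,up=.10,N=40):
    R=down(a); bot.move_gripper(gap/.088); bot.goto(np.r_[xy,up],R); bot.movel(np.r_[xy,z+.01],max_speed=.15)
    hit=bot.movel(np.r_[xy,z],max_speed=.03,until_force=8); bot.move_gripper(0,squeeze=N)
    s=bot.state(); print("pick hit",hit,s["ee_pos"].round(4) if hasattr(s["ee_pos"],"round") else s["ee_pos"],"gap mm",s["finger_gap"]*88,"F",s["gripper_force"],"t",s["t"])
def place(bot,xy,a,z,gap=.03,up=.10,rel=True):
    R=down(a); bot.goto(np.r_[xy,up],R); bot.movel(np.r_[xy,z+.022],max_speed=.15)
    hit=bot.movel(np.r_[xy,z],max_speed=.03,until_force=6); s=bot.state(); print("place hit",hit,s["ee_pos"],"t",s["t"])
    if rel and not (hit and s["ee_pos"][2]>z+.003):
        bot.move_gripper(gap/.088); bot.movel(np.r_[xy,up],max_speed=.2); return True
    return False
E
python3 - <<'E'
from h import *
from plant import bot
S=(.4602,.2979,-43.6); g=(30,6)
pick(bot,at(S,g),136.4,.0138)
xy=at(S,g); bot.movel(np.r_[xy,.12],max_speed=.2)
T=(*at(TR,(-60,0)),TR[2]-90)
print(place(bot,at(T,g),TR[2]-90+180,.0072))
R=down(75); o=TR[:2]; bot.goto(np.r_[o-.02*R[:2,0],.17],R)
c=bot.camera("wrist"); np.savez("w8.npz",**c); 
print("tray",fit([c],TRAY,(*TR,.027),fz=False)); print("small",fit([c],SMALL,(*T,.017),fz=False),T, bot.state()["t"])
cv2.imwrite("pics/t1.png",ortho(c,.017,o,.13)[:,:,::-1])
E
```

```text
pick hit False [0.4862 0.2815 0.0139] gap mm 11.72089643429333 F 39.99820947647095 t 12.5333
place hit True [ 0.40326182 -0.26888713  0.00688005] t 16.5833
True
tray (array([  0.4632929 ,  -0.25341646, -14.20388442,   0.027     ]), np.float64(1.180912971496582))
small (array([ 4.02854479e-01, -2.37078866e-01, -1.04277520e+02,  1.70000000e-02]), np.float64(0.4410780370235443)) (np.float64(0.4053076790829152), np.float64(-0.23868309929283868), np.float64(-104.1)) 18.2167
```

View pics/t1.png

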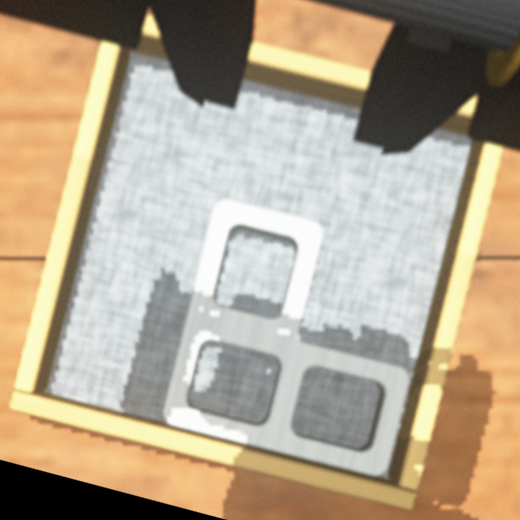

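The small L is in the tray, corner near (235,385), lying close to the near and right walls. The fit puts it about 2.8 mm off towards the near wall, so I'll check that from another view before nudging it.

```bash
python3 - <<'E'
from h import *
from plant import bot
T=(*at(TR,(-60,0)),TR[2]-90)
for i,a in ((9,-14),(10,-104)):
    R=down(a); bot.goto(np.r_[TR[:2]-.03*R[:2,0],.19],R)
    c=bot.camera("wrist"); np.savez(f"w{i}.npz",**c)
    print("tray",fit([c],TRAY,(*TR,.027),fz=False)); print("small",fit([c],SMALL,(*T,.017),fz=False),bot.state()["t"])
W=[dict(np.load(f"w{i}.npz")) for i in (8,9,10)]
print("all",fit(W,TRAY,(*TR,.027)),fit(W,SMALL,(*T,.017)))
E
```

```text
tray (array([  0.46341651,  -0.2533209 , -14.06721044,   0.027     ]), np.float64(0.9523493647575378))
small (array([ 4.03547776e-01, -2.37012535e-01, -1.04132486e+02,  1.70000000e-02]), np.float64(0.3726314902305603)) 19.6
tray (array([  0.46345783,  -0.25335212, -14.24087808,   0.027     ]), np.float64(0.8472127914428711))
small (array([ 4.03369876e-01, -2.37527537e-01, -1.03896327e+02,  1.70000000e-02]), np.float64(0.3223063349723816)) 21.075
all (array([  0.46345936,  -0.25330358, -14.1336375 ,   0.02485691]), np.float64(0.7068052887916565)) (array([ 4.03126773e-01, -2.37369594e-01, -1.04088795e+02,  1.56153646e-02]), np.float64(0.3983191251754761))
```

```bash
python3 - <<'E'
from h import *
from plant import bot
S=(.4033,-.2373,-104.1); g=(30,6); T=(*at(TR,(-60,0)),TR[2]-90)
p=at(S,g); a=75.9
pick(bot,p,a,.0075,up=.07,N=30)
z=bot.state()["ee_pos"][2]; q=p+np.array(T[:2])-S[:2]
bot.movel(np.r_[p,z+.002],max_speed=.05); bot.movel(np.r_[q,z+.002],max_speed=.05); bot.movel(np.r_[q,z],max_speed=.05,until_force=6)
bot.move_gripper(.36); bot.movel(np.r_[q,.10],max_speed=.2)
W=[]
R=down(-14); bot.goto(np.r_[TR[:2]-.03*R[:2,0],.19],R); c=bot.camera("wrist")
print("small",fit([c],SMALL,(*T,.017),fz=False),T)
R=down(0); bot.goto(np.array([.46,.28,.17]),R); W=[bot.camera("wrist")]; bot.goto(np.array([.50,.26,.17]),R); W+=[bot.camera("wrist")]
np.savez("w11.npz",**W[0]);np.savez("w12.npz",**W[1]); print(bot.state()["t"])
print(fit(W,STR,(.48,.27,-44,.012)))
cv2.imwrite("pics/s.png",ortho(W[0],.012,(.46,.28),.13)[:,:,::-1])
E
```

```text
pick hit False [ 0.4019 -0.268   0.0076] gap mm 11.474491788761622 F 29.999399185180664 t 25.5583
small (array([ 4.05702173e-01, -2.37907478e-01, -1.04265491e+02,  1.70000000e-02]), np.float64(0.2595207691192627)) (np.float64(0.4053076790829152), np.float64(-0.23868309929283868), np.float64(-104.1))
31.3083
(array([ 4.86213720e-01,  2.76852382e-01, -5.43564451e+01,  1.11678191e-02]), np.float64(0.4052217900753021))
```

View pics/s.png

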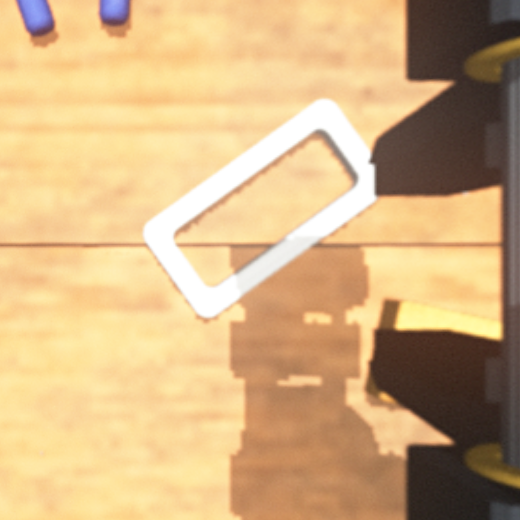

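The small plate is now within 1 mm of its place. The straight plate lies at yaw -54°, from (145,235) to (375,170), with the wood block well off to its lower right. I'll grip it by its +y rim.

```bash
python3 - <<'E'
from h import *
from plant import bot
S=(.4862,.2769,-54.36); g=(18,23.25)
pick(bot,at(S,g),35.64,.003,gap=.025,N=30); bot.movel(np.r_[at(S,g),.11],max_speed=.2)
T=(*at(TR,(30,-60)),TR[2])
print(place(bot,at(T,g),TR[2]+90,.0078,gap=.022))
R=down(-14); bot.goto(np.r_[TR[:2]-.03*R[:2,0],.19],R); c=bot.camera("wrist"); np.savez("w13.npz",**c)
print(fit([c],STR,(*T,.017),fz=False),T,fit([c],SMALL,(.4057,-.2380,-104.2,.017),fz=False)); print(bot.state()["t"])
E
```

```text
pick hit False [0.5157 0.2759 0.0031] gap mm 9.983642491314946 F 29.999595880508423 t 33.8417
place hit True [ 0.5005871  -0.30032242  0.0080815 ] t 37.9083
True
(array([  0.47772554,  -0.31733386, -13.98117152,   0.017     ]), np.float64(0.36328184604644775)) (np.float64(0.47797925975138106), np.float64(-0.31880077127066553), np.float64(-14.1)) (array([ 4.05621984e-01, -2.37935434e-01, -1.04201772e+02,  1.70000000e-02]), np.float64(0.35375022888183594))
40.3417
```

```bash
python3 - <<'E'
from h import *
from plant import bot
B=(.7190,-.0175,166.9); p=at(B,(128,0)); a=76.9
pick(bot,p,a,.0035,gap=.088,N=25)
d=at((0,0,166.9),(162,0)); bot.movel(np.r_[p+d,.0035],max_speed=.12)
bot.move_gripper(.95); bot.movel(np.r_[p+d,.07],max_speed=.25)
N=(*(np.array(B[:2])+d),166.9); m=at(N,(55,15)); R=down(-13.1)
bot.goto(np.r_[m-.03*R[:2,0],.19],R); c=bot.camera("wrist"); np.savez("w14.npz",**c)
print(fit([c],BIG,(*N,.012),fz=False),N,bot.state()["t"],bot.state()["ft_force"])
cv2.imwrite("pics/b.png",c["pixels"][:,:,::-1])
E
```

```text
pick hit False [0.5944 0.0115 0.0036] gap mm 56.737709330911215 F 24.996439218521118 t 44.4583
(array([5.68003149e-01, 1.76691579e-02, 1.66497422e+02, 1.20000000e-02]), np.float64(0.31039443612098694)) (np.float64(0.5612158933007936), np.float64(0.019217511804770535), 166.9) 48.2917 [-0.05103959 -0.4887925   0.08419188]
```

View pics/b.png

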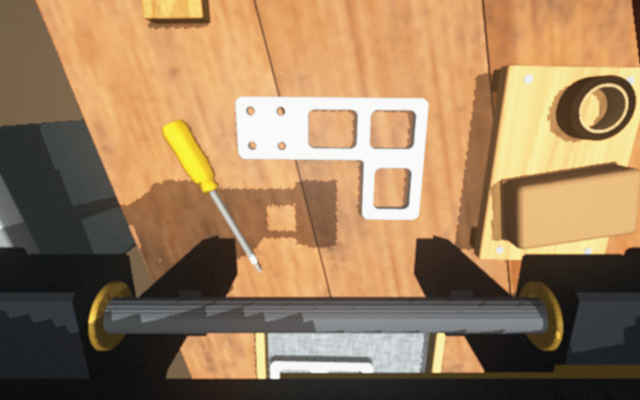

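The big plate is out on the bench with its edges at (238–428, 97–220), clear of the shelf and the screwdriver. I'll grip it by the web and place it.

```bash
python3 - <<'E'
from h import *
from plant import bot
B=(.5680,.0177,166.5); g=(30,7)
pick(bot,at(B,g),-13.5,.0025,up=.08,N=50); bot.movel(np.r_[at(B,g),.08],max_speed=.2)
T=(*at(TR,(60,60.6)),TR[2]+180)
print(place(bot,at(T,g),TR[2],.0073,up=.08))
s=bot.state(); print(s["t"],s["ft_force"])
c=bot.camera("wrist"); np.savez("w15.npz",**c); cv2.imwrite("pics/f.png",c["pixels"][:,:,::-1])
E
```

```text
pick hit False [0.5375 0.0179 0.0026] gap mm 11.238194252783675 F 49.99977350234985 t 51.2417
place hit True [ 0.50506248 -0.20846723  0.00759476] t 53.875
True
54.8583 [-0.27226339 -0.57875491 -0.60665432]
```

View pics/f.png

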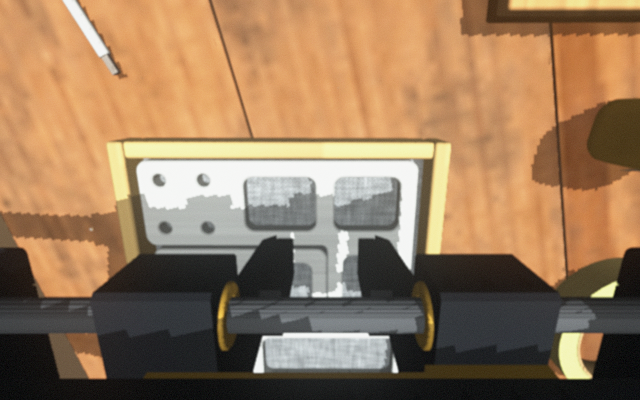

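The big plate appears seated inside the walls at (140–415, 160–240). I'll take a final look at all three plates and their heights.

```bash
python3 - <<'E'
from h import *
from plant import bot
R=down(-14.1); bot.goto(np.r_[TR[:2]-.03*R[:2,0],.20],R); c=bot.camera("wrist")
P=cloud(c).reshape(-1,3)
for n,M,p in (("big",BIG,(*at(TR,(60,60)),165.9,.017)),("small",SMALL,(.4056,-.238,-104.2,.017)),("str",STR,(.4777,-.3173,-14,.017))):
    f,s=fit([c],M,p,fz=False); print(n,(f-np.array(p)).round(4),f.round(4),round(s,2))
for xy in ((-60,60),(30,60),(84,60),(60,30),(84,0),(-60,-30),(-30,0),(-84,-60),(30,-37),(30,-83),(84,-60)):
    q=at(TR,xy); m=np.hypot(P[:,0]-q[0],P[:,1]-q[1])<.003; print(xy,np.median(P[m][:,2]).round(4),end=" ")
print(bot.state()["t"]); cv2.imwrite("pics/g.png",ortho(c,.017,TR[:2],.13)[:,:,::-1])
E
```

```text
big [-0.0026  0.0011  0.0587  0.    ] [ 5.337000e-01 -2.086000e-01  1.659587e+02  1.700000e-02] 0.37
small [ 0.0002  0.0002 -0.0151  0.    ] [ 4.058000e-01 -2.378000e-01 -1.042151e+02  1.700000e-02] 0.44
str [ 0.     -0.0001  0.016   0.    ] [  0.4777  -0.3174 -13.984    0.017 ] 0.29
(-60, 60) 0.0164 (30, 60) 0.0164 (84, 60) 0.0159 (60, 30) 0.016 (84, 0) 0.016 (-60, -30) 0.0166 (-30, 0) 0.2855 (-84, -60) 0.0163 (30, -37) 0.0161 (30, -83) 0.0162 (84, -60) 0.0161 55.6083
```

View pics/g.png

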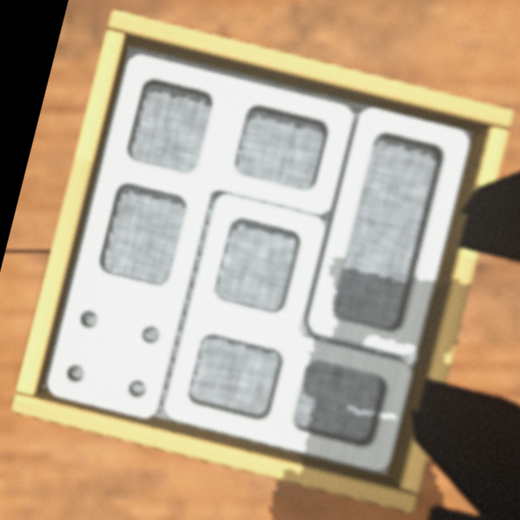

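All three plates lie flat in the tray, side by side: the big one on the left, the small one bottom centre and the straight one on the right. Their tops all read about 16 mm. The arm is clear, so I'm handing in.

```bash
python3 -c "
from plant import bot
print(bot.hand_in(), bot.state()['t'])"
```

```text
the job is handed in; nothing more can be done
the job is handed in; nothing more can be done
```

The job is handed in at about 56 s of the 72 s allowed: the last check before handing in showed all three plates flat and side by side on the tray floor, and I moved nothing else on the bench, though I did not re-measure the other items.

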